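Close up the fitter's parts case: flap down, then cover

TASK

Close up the steel parts case: with the fingertips push its upright inner flap down until it lies flat over the compartments, and only then push the hinged cover over until it is fully shut. Leave the case standing where it is, and do not disturb the can and jar beside it or the parts lying in it.

Things in the scene. Friction and masses are not known exactly. Their poses are not given: they have to be found in the camera images.
- case: Open-topped grey sheet-steel parts case standing loose on the bench (4 kg), 220 mm along its x, 200 mm along its y, 80 mm high, walls 4 mm. Origin: centre of its underside, on the bench. Its z is up. The cover is hinged on its +y rim, the flap just inside its -y wall. Two thin divider walls across its x (at x = -35 and +35 mm) end 54 mm above the bench, below the folded flap.
- flap (a joint): Angle (rad) of the aluminium inner flap, a flat plate 196 mm wide along the case's x, 150 mm from hinge to free edge, 4 mm thick. 0 = lying flat in the case (mid-plane 66 mm above the bench), 1.57 = upright, limit 1.68; it folds from upright towards the case's +y. Stiff hinge (0.25 N m, some 2 N at the edge): it stays where left and must be pushed all the way.
- cover (a joint): Angle (rad) of the grey steel cover: plate 224 mm wide along the case's x, 206 mm from hinge to free edge, 5 mm thick, with a 14 mm lip under its free edge. 0 = shut on the rim (top face 85 mm up), 1.57 = upright, limit 1.95. It starts leaning back beyond upright and swings shut towards -y. Stiff hinge (0.65 N m, 3 to 4 N at the edge): it stays where left. An upright flap blocks it.
- flap_hinge (a point): Middle of the flap's hinge line (parallel to the case's x): in the case's frame x = 0, y = -90 mm, z = 66 mm.
- flap_edge (a point): Middle of the flap's free edge, in mid-thickness, 150 mm from its hinge.
- cover_hinge (a point): Middle of the cover's hinge line (parallel to the case's x): in the case's frame x = 0, y = +100 mm, z = 82 mm.
- cover_edge (a point): Middle of the cover's free edge, 206 mm from its hinge, 3 mm beneath the outer face.
- can: Plain aluminium can, 52 mm in diameter, 140 mm tall, standing loose on the bench beside the case's +x end. Origin: centre of its underside. Leave it alone.
- jar: Grey plastic jar with black cap, 60 mm in diameter, 80 mm tall, standing loose on the bench beside the case's +x end. Origin: centre of its underside. Leave it alone.
- bearing: Steel bearing ring, 44 mm in diameter, 16 mm thick, lying loose on the floor of the case. Origin: centre of its underside. Leave it alone.
- bush: Brass bush, 28 mm in diameter, 30 mm tall, standing loose on the floor of the case. Origin: centre of its underside. Leave it alone.

How it is judged:
On the way, in this order (a step that is already met when the one before it is completed fails the run):
1. the flap lies flat in the case while the cover still stands open (value of joint flap below 0.08 rad and value of joint cover above 1 rad), for 0.2 s.
2. the cover is shut over the flap (value of joint cover below 0.04 rad and value of joint flap below 0.08 rad), for 0.2 s.
At the end, for the whole second after the job is handed in: The flap is folded flat (within 0.08 rad) and the cover shut and at rest over it (within 0.04 rad, about 8 mm at its free edge); the case level and, like the bearing and bush in it, within 40 mm of where it was; can and jar upright within 30 mm of where they were (all of step 2 and velocity of joint cover between -0.05 and 0.05 rad/s and distance of each of case, bearing, bush from where it was at the start of the episode below 0.04 m and angle between case's own z axis and vertical below 0.05 rad and distance of each of can, jar from where it was at the start of the episode below 0.03 m and angle between each of can, jar's own z axis and vertical below 0.2 rad); the robot touches nothing.
It fails at once if the cover is swung towards the case while the flap is still up (value of joint cover below 1 rad and value of joint flap above 0.3 rad).
It fails at once if the can or jar is lifted, shifted by 30 mm or knocked over (distance of any of can, jar from where it was at the start of the episode above 0.03 m or angle between any of can, jar's own z axis and vertical above 0.4 rad).
It fails at once if the bearing or bush is lifted or shifted by 40 mm (distance of any of bearing, bush from where it was at the start of the episode above 0.04 m).
It fails at once if the case is lifted, tipped or shoved by 40 mm (distance of case from where it was at the start of the episode above 0.04 m or angle between case's own z axis and vertical above 0.1 rad).
It fails at once if the flap or cover is pushed hard with the arm or the gripper's body instead of the fingers (over 15 N) (contact force between the arm and flap above 15 N or contact force between the arm and cover above 15 N).
It also fails if it takes over 58 s, if anything falls off the work surface, if the arm or the gripper's body presses on something with over 40 N, if the wrist force passes 120 N, or if a joint passes its speed limit or range.

ROBOT

A 7-joint arm with a two-finger parallel gripper is mounted at the origin on the work surface. World frame = base frame: x ahead of the robot, y to its left, z up, the work surface at z = 0. Lengths are in m, angles in rad, forces in N, time in s.
With the tool pointing down it reaches from about 0.425 to 0.925 m from the base axis. Payload 6.8 kg.
Tool frame: the origin (TCP) lies midway between the tips of the shut fingers; the grasp point (between the pads) lies 19 mm behind it; z points along the fingers, y is the direction in which the jaws open and shut (so a half turn about z gives the same grasp; the last joint's range is limited). The gripper opens to 85 mm and grips with 20 to 120 N. Pads are 22 mm wide; open, the fingers measure 114 mm over their backs; the gripper's body (76 mm by 85 mm) begins 54 mm behind the grasp point. The pads swing forward as they close: fully open they stand 13 mm farther back than shut.
Start: joints at [-1.432, 0.477, 0.022, 1.555, -0.011, 1.109, -0.083], TCP at [0.165, 0.655, 0.231] pointing down, gripper open.
Joint ranges: [-2.96, 2.96], [-0.34, 2.1], [-1.41, 1.46], [0.24, 2.44], [-1.37, 4.51], [0.17, 1.92], [-2.96, 2.96]. Speed limits (rad/s): [2.39, 2.39, 3.14, 3.14, 3.14, 3.14, 3.14].

INTERFACE

Orientations are given as a rotation vector (axis times angle).
In Python, from bench import r gives the robot as it stands. The module is installed in compiled form; this text tells all that it offers.
- The arm moves only by the tool apply_moves, never from a script. Its argument "plan" is a list that holds one entry, the list of rows, each a list of 7 numbers: the turn, a rotation vector about the tool's x, y, z scaled (see below), then the shift along the tool's x, y, z scaled (see below), then the closure, from -1 (fully open) to 1 (shut). In form: [[[wx, wy, wz, tx, ty, tz, grip], ...]]. A call has 1 to 12 rows; each row is the pose to reach, as a shift and turn from the pose commanded when the call began, along the tool's axes at that moment, turning the shorter way round; what a row does not reach only later rows make up. The controller multiplies each number of a shift by 0.4 m and each number of a turn by 180 degrees. A row lasts 1/12 s, in which the tool goes at most 41.7 mm and 7.16 degrees, less where a joint would pass 70% of its speed; a pose out of reach is approached as far as the arm can. A call with a number of a shift or a turn outside -1 to 1 is refused whole. A call with a gripper value outside its range is refused whole. The fingers move at their own pace and stop on an object; "force" is the grip in N (left out, the last holds). Time passes only in rows, so rows that repeat a pose let the fingers close. It gives the time, the measured TCP pose, the force and the opening at its end, in the units of the state.
- r.get_obs(): the state, without advancing time (a new reading comes with each control period).
- r.grab_frame(name): name is "scene" or "top"; returns a dict with "pixels" (420x560x3 uint8, blue, green, red), "fx", "fy", "cx", "cy" (pixels), "k1" (the pictures are not rectified: a ray, as slopes to the right and down, at radius r is drawn at 1 + k1 r^2 times it, then the intrinsics apply), "pose" (4x4, takes a point from camera to world coordinates). Camera axes: x right, y up, looking along -z (the intrinsics and any distortion apply to the point x, -y, -z); pixel columns grow to the right and rows downward; lengths in m; the calibration is good to about 2 mm. A picture is of the moment at which its call begins. There is no depth.
- r.hand_in(): hands the job in, once; it reports no verdict.
The state is a dict: "clock": time; "joints": joint angles; "qvel": joint speeds; "tau": joint torques, N m; "tcp_pos": TCP position; "orientation": TCP orientation; "contact_force": force on the tool from outside, world axes, zero at the start; "moment": the same for the moment, N m; "grip_width": finger opening in m.
Only numpy, scipy, OpenCV 4.12 (cv2) and the standard library are available. Lean on these libraries where they do the work, as an engineer would, in place of code of your own. Each camera call takes 0.05 s, during which the arm holds its last target. There are 200 camera calls.

## Working session

There is one attempt and no reset: what is moved stays moved. The work goes in short steps, Python scripts to look and compute and a tool call to move; the robot and the scene stay as the last step left them, time stands still between calls to the robot, and variables do not carry over. Pictures are saved under pics/ and viewed, on a budget of 10 in all, crops included, one or two more only if the job needs it, and the job is handed in when it is done.

Besides the shell and the picture viewer there is one more tool, called after "Call:" by a JSON object that holds its "fn" and its "kwargs". apply_moves: Moves the arm, as the interface text tells. Its arguments: {"type":"object","properties":{"plan":{"type":"array","items":{"type":"array","items":{"type":"array","items":{"type":"number","minimum":-1,"maximum":1}}}},"force":{"type":"number"}},"required":["plan"]}

```bash
mkdir -p pics
cat > h.py <<'E'
import numpy as np, cv2
from bench import r
from scipy.spatial.transform import Rotation as R
def ray(f,u,v):
    K=np.array([[f['fx'],0,f['cx']],[0,f['fy'],f['cy']],[0,0,1.]])
    p=cv2.undistortPoints(np.array([[[u,v]]],float),K,np.array([f['k1'],0,0,0,0.]))[0,0]
    P=np.array(f['pose']); d=P[:3,:3]@np.array([p[0],-p[1],-1]); return P[:3,3],d
def onz(f,u,v,z):
    o,d=ray(f,u,v); return o+d*(z-o[2])/d[2]
def tri(f,uv,g,uv2):
    o,d=ray(f,*uv);p,e=ray(g,*uv2)
    s=np.linalg.lstsq(np.c_[d,-e],p-o,rcond=None)[0]
    a,b=o+d*s[0],p+e*s[1]; return (a+b)/2,np.linalg.norm(a-b)
def get(n,tag):
    f=r.grab_frame(n); cv2.imwrite(f'pics/{n}_{tag}.png',f['pixels']); np.save(f'{n}_{tag}.npy',f,allow_pickle=True); return f
def ld(n,tag): return np.load(f'{n}_{tag}.npy',allow_pickle=True).item()
E
python3 - <<'E'
from h import *
for n in('scene','top'):
    f=get(n,'0'); print(n,{k:f[k] for k in f if k!='pixels'})
o=r.get_obs();print(o)
print(R.from_rotvec(o['orientation']).as_matrix().round(3))
E
```

```text
scene {'fx': 423.64043236837284, 'fy': 423.64043236837284, 'cx': 280.0007539647705, 'cy': 205.17079802919062, 'k1': -0.12388899674848242, 'pose': array([[-0.18059487, -0.75341327,  0.63226098,  1.07027299],
       [ 0.98353776, -0.1342548 ,  0.12095089,  0.11647596],
       [-0.00624193,  0.64369566,  0.76525613,  0.64417675],
       [ 0.        ,  0.        ,  0.        ,  1.        ]])}
top {'fx': 469.92426691567704, 'fy': 469.92426691567704, 'cx': 280.19430963110756, 'cy': 210.58113139356124, 'k1': -0.05512732426849519, 'pose': array([[ 0.00746431,  0.99636226, -0.08489127,  0.56583382],
       [-0.99992825,  0.0082324 ,  0.00870143,  0.01956159],
       [ 0.00936864,  0.08482023,  0.99635223,  0.71158082],
       [ 0.        ,  0.        ,  0.        ,  1.        ]])}
{'clock': 0.1, 'joints': array([-1.43209463,  0.47774444,  0.0223759 ,  1.55634127, -0.01146243,
        1.10929317, -0.08307875]), 'qvel': array([-0.00246837, -0.00129528,  0.00087107, -0.003727  , -0.00102048,
       -0.00124735,  0.00100824]), 'tau': array([ 4.30989297e-03, -5.97760177e+01,  1.61361236e+00, -2.81953597e+01,
        1.28073263e-02,  5.09190097e-03, -7.26187750e-06]), 'tcp_pos': array([0.1648174 , 0.65402572, 0.23041026]), 'orientation': array([-3.86643083e-01, -3.11767366e+00,  2.60364719e-03]), 'contact_force': array([-0.38773788, -0.3474531 , -0.31462677]), 'moment': array([0.03194921, 0.02657748, 0.0179253 ]), 'grip_width': 0.08567313965179421}
[[-0.97   0.244 -0.   ]
 [ 0.244  0.97  -0.002]
 [-0.    -0.002 -1.   ]]
```

View pics/scene_0.png

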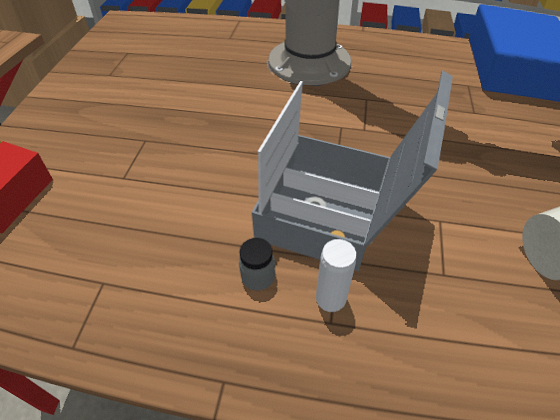

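View pics/top_0.png

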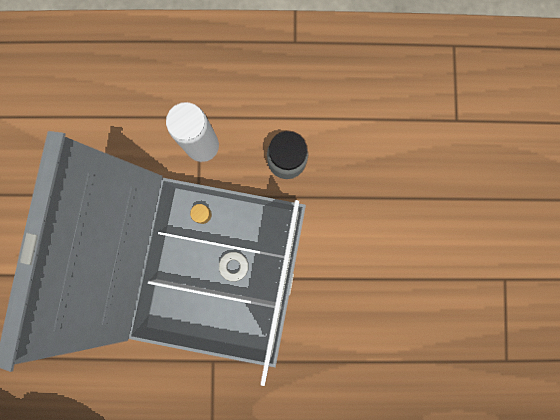

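The scene view shows the flap upright at left (260–300, 85–205), the cover leaning back at right (435–450, 75–170), and the can and jar in front. In the top view the rim corners are near (163,179), (131,339), (304,207) and (275,365). The cover edge runs from (55,133) to (8,370), and the flap edge from (297,201) to (264,384).

```bash
cat >> h.py <<'E'
def case_frame():
    f=ld('top','0')
    c=[onz(f,u,v,.08) for u,v in((163,179),(131,339),(304,207),(275,365))]
    c=np.array(c); o=c.mean(0); o[2]=0
    x=(c[0]-c[1]+c[2]-c[3]); x[2]=0
    y=(c[0]-c[2]+c[1]-c[3]); y[2]=0
    a=np.arctan2(x[1],x[0]); b=np.arctan2(-y[0],y[1]); th=(a+b)/2
    return o,th,a,b,c
E
python3 - <<'E'
from h import *
t=ld('top','0');s=ld('scene','0')
o,th,a,b,c=case_frame()
print('case',o,th,a,b);print(c.round(3)); print([np.linalg.norm(c[i]-c[j]).round(3) for i,j in((0,1),(2,3),(0,2),(1,3))])
M=np.array([[np.cos(th),-np.sin(th),0],[np.sin(th),np.cos(th),0],[0,0,1]])
for n,uv,uv2 in(('cover far+x',(55,133),(436,166)),('cover -x',(8,370),(446,77)),('flap+x',(298,201),(262,152)),('flap-x',(264,384),(301,86))):
    p,e=tri(t,uv,s,uv2); print(n,p.round(3),e.round(3),'case:',(M.T@(p-o)).round(3))
print('can top',(M.T@(onz(t,187,122,.14)-o)).round(3),'jar',(M.T@(onz(t,288,149,.08)-o)).round(3))
for n,p in(('flap hinge',[0,-.09,.066]),('flapedge up',[0,-.09,.216]),('cover hinge',[0,.1,.082])): print(n,(o+M@np.array(p)).round(3))
E
```

```text
case [0.53704204 0.09641636 0.        ] -0.175620891877117 -0.17420125558549582 -0.1770405281687382
[[ 0.661  0.174  0.08 ]
 [ 0.447  0.211  0.08 ]
 [ 0.625 -0.018  0.08 ]
 [ 0.415  0.019  0.08 ]]
[np.float64(0.218), np.float64(0.213), np.float64(0.195), np.float64(0.194)]
cover far+x [0.675 0.234 0.279] 0.008 case: [0.111 0.159 0.279]
cover -x [0.452 0.27  0.271] 0.003 case: [-0.114  0.156  0.271]
flap+x [ 0.618 -0.     0.214] 0.007 case: [ 0.097 -0.081  0.214]
flap-x [0.424 0.032 0.204] 0.003 case: [-0.1   -0.083  0.204]
can top [0.178 0.067 0.14 ] jar [ 0.181 -0.062  0.08 ]
flap hinge [0.521 0.008 0.066]
flapedge up [0.521 0.008 0.216]
cover hinge [0.555 0.195 0.082]
```

```bash
cat >> h.py <<'E'
TH=-.1756; O=np.array([.537,.0964,0])
M=R.from_euler('z',TH).as_matrix()
Rg=M@np.diag([-1,1,-1])   # goal tool: x=-case x, y=case y, z down
def state():
    o=r.get_obs(); T=R.from_rotvec(o['orientation']).as_matrix(); p=np.array(o['tcp_pos'])
    pc=M.T@(p-O); print('t',round(o['clock'],2),'case pos',pc.round(4),'world',p.round(3),'F(case)',(M.T@o['contact_force']).round(2),'grip',round(o['grip_width'],3),'q',np.round(o['joints'],2))
    return T,p
def units(*pts):
    "moves to points given in the case frame"
    T,p=state()
    print('turn',(R.from_matrix(T.T@Rg).as_rotvec()/np.pi).round(4))
    for q in pts: print(q,'->',(T.T@(O+M@np.array(q)-p)/.4).round(3))
E
python3 - <<'E'
from h import *
T,p=state()
units(); 
for w in((.165,.655,.40),(.36,.31,.40),(.51,-.06,.40)): print((T.T@(np.array(w)-p)/.4).round(3))
E
```

```text
t 0.1 case pos [-0.4639  0.484   0.2304] world [0.165 0.654 0.23 ] F(case) [-0.32 -0.41 -0.31] grip 0.086 q [-1.43  0.48  0.02  1.56 -0.01  1.11 -0.08]
t 0.1 case pos [-0.4639  0.484   0.2304] world [0.165 0.654 0.23 ] F(case) [-0.32 -0.41 -0.31] grip 0.086 q [-1.43  0.48  0.02  1.56 -0.01  1.11 -0.08]
turn [-0.0005  0.     -0.0227]
[ 0.     0.002 -0.424]
[-0.683 -0.716 -0.423]
[-1.273 -1.521 -0.421]
```

Call:
{"fn": "apply_moves", "kwargs": {"plan": [[[0,0,-0.0227,0,0,-0.1,1],[0,0,-0.0227,0,0,-0.2,1],[0,0,-0.0227,0,0,-0.3,1],[0,0,-0.0227,0,0,-0.424,1],[0,0,-0.0227,0,0,-0.424,1],[0,0,-0.0227,-0.07,-0.07,-0.424,1],[0,0,-0.0227,-0.14,-0.14,-0.424,1],[0,0,-0.0227,-0.21,-0.21,-0.424,1],[0,0,-0.0227,-0.28,-0.28,-0.424,1],[0,0,-0.0227,-0.35,-0.36,-0.424,1],[0,0,-0.0227,-0.42,-0.43,-0.424,1],[0,0,-0.0227,-0.48,-0.5,-0.424,1]]], "force": 40}}

```text
clock: 1.1
tcp_pos: [0.3035, 0.4111, 0.4004]
orientation: [0.277, 3.129, -0.001]
contact_force: [1.2, 0.1, 0.7]
grip_width: -0.0004
```

Run:
```python
from h import *
units((-.02,-.15,.40),(-.02,-.15,.30))
```

```text
t 1.1 case pos [-0.2849  0.269   0.4004] world [0.304 0.411 0.4  ] F(case) [1.15 0.27 0.71] grip -0.0 q [-1.17  0.08  0.12  1.71 -0.01  1.36  0.35]
turn [-0.0002  0.     -0.0004]
(-0.02, -0.15, 0.4) -> [-0.664 -1.047  0.002]
(-0.02, -0.15, 0.3) -> [-0.663 -1.047  0.252]
```

Call:
{"fn": "apply_moves", "kwargs": {"plan": [[[0,0,0,-0.05,-0.08,0,1],[0,0,0,-0.1,-0.16,0,1],[0,0,0,-0.15,-0.24,0,1],[0,0,0,-0.2,-0.32,0,1],[0,0,0,-0.25,-0.4,0,1],[0,0,0,-0.3,-0.48,0,1],[0,0,0,-0.35,-0.56,0,1],[0,0,0,-0.41,-0.64,0,1],[0,0,0,-0.47,-0.73,0,1],[0,0,0,-0.53,-0.82,0,1],[0,0,0,-0.59,-0.91,0,1],[0,0,0,-0.64,-1.0,0,1]]]}}

```text
clock: 2.1
tcp_pos: [0.4833, -0.0227, 0.4008]
orientation: [0.274, 3.129, 0.001]
contact_force: [2.0, -0.5, 0.2]
grip_width: 0.0002
```

Run:
```python
from h import *
units((0,-.15,.40),(0,-.15,.19))
```

```text
t 2.1 case pos [-0.032  -0.1266  0.4008] world [ 0.483 -0.023  0.401] F(case) [ 2.04 -0.19  0.22] grip 0.0 q [-0.72  0.    0.65  1.79 -0.    1.35  1.33]
turn [0.0001 0.0001 0.0002]
(0, -0.15, 0.4) -> [-0.08  -0.058  0.002]
(0, -0.15, 0.19) -> [-0.08  -0.059  0.527]
```

Call:
{"fn": "apply_moves", "kwargs": {"plan": [[[0,0,0,-0.06,-0.06,0.05,1],[0,0,0,-0.08,-0.06,0.13,1],[0,0,0,-0.08,-0.06,0.21,1],[0,0,0,-0.08,-0.06,0.29,1],[0,0,0,-0.08,-0.06,0.37,1],[0,0,0,-0.08,-0.06,0.45,1],[0,0,0,-0.08,-0.06,0.5,1],[0,0,0,-0.08,-0.06,0.527,1],[0,0,0,-0.08,-0.06,0.527,1],[0,0,0,-0.08,-0.06,0.527,1]]]}}

```text
clock: 2.93
tcp_pos: [0.5105, -0.0502, 0.1904]
orientation: [-0.276, -3.129, 0.001]
contact_force: [0.0, -0.4, 1.1]
grip_width: -0.0002
```

Run:
```python
from h import *
pts=[]
for t in np.linspace(1.5,-.03,12):
    rr=.12; pts.append((0,round(-.09+rr*np.cos(t)-.002*np.sin(t)-.0145+.003*np.sin(t),4),round(.066+rr*np.sin(t)+.002*np.cos(t),4)))
units(*pts)
get('scene','1');get('top','1')
```

```text
t 2.93 case pos [-0.0005 -0.1489  0.1904] world [ 0.51 -0.05  0.19] F(case) [ 0.09 -0.35  1.14] grip -0.0 q [-0.57  0.3   0.66  2.01 -0.23  0.9   1.61]
turn [-0.0001 -0.     -0.    ]
(0, np.float64(-0.095), np.float64(0.1858)) -> [-0.001  0.135  0.011]
(0, np.float64(-0.0785), np.float64(0.1838)) -> [-0.001  0.176  0.016]
(0, np.float64(-0.0625), np.float64(0.1795)) -> [-0.001  0.216  0.027]
(0, np.float64(-0.0473), np.float64(0.1729)) -> [-0.001  0.254  0.044]
(0, np.float64(-0.0333), np.float64(0.1643)) -> [-0.001  0.289  0.065]
(0, np.float64(-0.0206), np.float64(0.1538)) -> [-0.001  0.321  0.091]
(0, np.float64(-0.0095), np.float64(0.1417)) -> [-0.001  0.349  0.122]
(0, np.float64(-0.0002), np.float64(0.128)) -> [-0.001  0.372  0.156]
(0, np.float64(0.007), np.float64(0.1132)) -> [-0.001  0.39   0.193]
(0, np.float64(0.0121), np.float64(0.0974)) -> [-0.001  0.403  0.232]
(0, np.float64(0.0149), np.float64(0.0811)) -> [-0.001  0.41   0.273]
(0, np.float64(0.0154), np.float64(0.0644)) -> [-0.001  0.411  0.315]
```

View pics/scene_1.png

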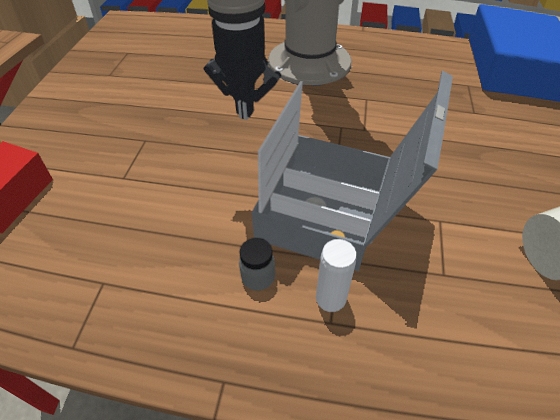

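The shut fingers are at (243,110), clear on the flap's outer side. The knuckles splay widely in the jaw direction, from x = 205 to 280, so I'll turn the tool 90° to put the slim side towards the flap.

Call:
{"fn": "apply_moves", "kwargs": {"plan": [[[0,0,0,0,-0.08,0,1],[0,0,0.03,0,-0.08,0,1],[0,0,0.06,0,-0.08,0,1],[0,0,0.1,0,-0.08,0,1],[0,0,0.14,0,-0.08,0,1],[0,0,0.18,0,-0.08,0,1],[0,0,0.22,0,-0.08,0,1],[0,0,0.26,0,-0.08,0,1],[0,0,0.3,0,-0.08,0,1],[0,0,0.34,0,-0.08,0,1],[0,0,0.38,0,-0.08,0,1],[0,0,0.41,0,-0.08,0,1]]]}}

```text
clock: 4.03
tcp_pos: [0.5059, -0.0813, 0.1916]
orientation: [2.105, 2.33, 0.004]
contact_force: [0.5, -0.8, 0.2]
grip_width: -0.0004
```

Call:
{"fn": "apply_moves", "kwargs": {"plan": [[[0,0,0.03,0,0,0,1],[0,0,0.06,0,0,0,1],[0,0,0.09,0,0,0,1],[0,0,0.09,0,0,0,1]]]}}

```text
clock: 4.37
tcp_pos: [0.5058, -0.0812, 0.1913]
orientation: [2.409, 2.015, 0.003]
contact_force: [-0.2, 0.5, 0.2]
grip_width: -0.0001
```

```bash
sed -i 's/^Rg=.*/Rg=M@np.diag([-1,1,-1])@R.from_euler("z",90,degrees=True).as_matrix()/' h.py
cat >> h.py <<'E'
def flap_pts(ts,rr=.12,over=.003):
    return [(0,round(float(-.09+rr*np.cos(t)-.002*np.sin(t)-.011+over*np.sin(t)),3),round(float(.066+rr*np.sin(t)+(.002-over)*np.cos(t)),3)) for t in ts]
E
python3 - <<'E'
from h import *
units(*flap_pts(np.linspace(1.5,-.03,12)))
E
```

```text
t 4.37 case pos [ 0.0003 -0.1803  0.1913] world [ 0.506 -0.081  0.191] F(case) [-0.32  0.42  0.23] grip -0.0 q [-0.8   0.42  1.07  2.03 -0.46  0.95  0.34]
turn [ 0.0007 -0.0003 -0.0007]
(0, -0.092, 0.186) -> [ 0.221 -0.001  0.013]
(0, -0.075, 0.183) -> [ 0.263 -0.001  0.021]
(0, -0.059, 0.178) -> [ 0.303 -0.001  0.033]
(0, -0.044, 0.172) -> [ 0.341 -0.002  0.048]
(0, -0.03, 0.163) -> [ 0.376 -0.002  0.071]
(0, -0.017, 0.152) -> [ 0.408 -0.002  0.099]
(0, -0.006, 0.139) -> [ 0.436 -0.002  0.131]
(0, 0.003, 0.125) -> [ 0.458 -0.002  0.166]
(0, 0.01, 0.11) -> [ 0.476 -0.002  0.204]
(0, 0.016, 0.095) -> [ 0.491 -0.002  0.241]
(0, 0.018, 0.078) -> [ 0.496 -0.002  0.284]
(0, 0.019, 0.061) -> [ 0.498 -0.003  0.326]
```

Call:
{"fn": "apply_moves", "kwargs": {"plan": [[[0,0,0,0.09,0,0.013,1],[0,0,0,0.17,0,0.013,1],[0,0,0,0.2,0,0.013,1],[0,0,0,0.221,0,0.013,1],[0,0,0,0.242,0,0.017,1],[0,0,0,0.263,0,0.021,1],[0,0,0,0.283,0,0.027,1],[0,0,0,0.303,0,0.033,1],[0,0,0,0.322,0,0.04,1],[0,0,0,0.341,0,0.048,1],[0,0,0,0.341,0,0.048,1]]]}}

```text
clock: 5.28
tcp_pos: [0.5285, 0.0546, 0.17]
orientation: [-2.405, -2.02, 0.001]
contact_force: [-0.3, 0.2, 0.5]
grip_width: -0.0002
```

Run:
```python
from h import *
units(*flap_pts(np.linspace(1.083,-.03,12)))
get('scene','2')
```

```text
t 5.28 case pos [-0.0011 -0.0426  0.17  ] world [0.529 0.055 0.17 ] F(case) [-0.3   0.17  0.53] grip -0.0 q [-1.    0.5   1.03  2.   -0.53  0.94  0.14]
turn [-0.0003  0.      0.0007]
(0, -0.044, 0.172) -> [-0.003  0.003 -0.005]
(0, -0.034, 0.165) -> [0.022 0.003 0.013]
(0, -0.024, 0.158) -> [0.047 0.003 0.03 ]
(0, -0.015, 0.15) -> [0.069 0.003 0.05 ]
(0, -0.007, 0.141) -> [0.089 0.003 0.073]
(0, 0.0, 0.131) -> [0.107 0.003 0.098]
(0, 0.006, 0.12) -> [0.122 0.003 0.125]
(0, 0.011, 0.109) -> [0.134 0.003 0.153]
(0, 0.015, 0.097) -> [0.144 0.003 0.183]
(0, 0.017, 0.086) -> [0.149 0.003 0.21 ]
(0, 0.019, 0.074) -> [0.154 0.003 0.24 ]
(0, 0.019, 0.061) -> [0.154 0.003 0.273]
```

View pics/scene_2.png

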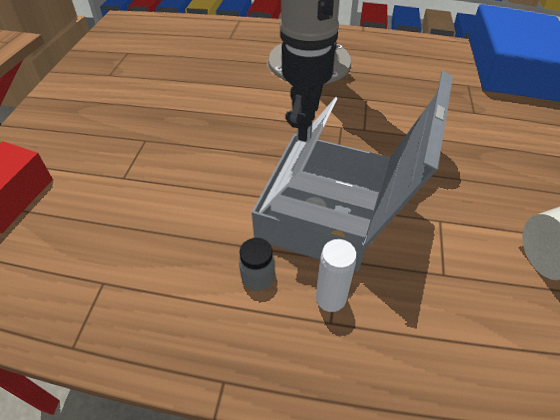

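The flap has tilted over to about 60° with the fingertips at (305,135) on its outer face; the case hasn't moved. I'll carry on down the arc.

Call:
{"fn": "apply_moves", "kwargs": {"plan": [[[0,0,0,0.022,0,0.013,1],[0,0,0,0.047,0,0.03,1],[0,0,0,0.069,0,0.05,1],[0,0,0,0.089,0,0.073,1],[0,0,0,0.107,0,0.098,1],[0,0,0,0.122,0,0.125,1],[0,0,0,0.134,0,0.153,1],[0,0,0,0.144,0,0.183,1],[0,0,0,0.149,0,0.21,1],[0,0,0,0.154,0,0.24,1],[0,0,0,0.154,0,0.258,1],[0,0,0,0.154,0,0.258,1]]]}}

```text
clock: 6.33
tcp_pos: [0.5388, 0.1137, 0.068]
orientation: [-2.406, -2.015, 0.0]
contact_force: [-4.5, 3.5, 11.0]
grip_width: -0.0002
```

Run:
```python
from h import *
units((0,.019,.066),(0,.019,.064),(0,.019,.061),(0,.019,.2))
```

```text
t 6.33 case pos [-0.0012  0.0173  0.068 ] world [0.539 0.114 0.068] F(case) [-5.07  2.67 10.99] grip -0.0 q [-0.95  0.66  0.85  2.02 -0.72  0.79  0.17]
turn [-0.0009 -0.0007 -0.0002]
(0, 0.019, 0.066) -> [0.004 0.003 0.005]
(0, 0.019, 0.064) -> [0.004 0.003 0.01 ]
(0, 0.019, 0.061) -> [0.004 0.003 0.018]
(0, 0.019, 0.2) -> [ 0.005  0.002 -0.33 ]
```

Call:
{"fn": "apply_moves", "kwargs": {"plan": [[[0,0,0,0,0,0.005,1],[0,0,0,0,0,0.005,1],[0,0,0,0,0,0.005,1],[0,0,0,0,0,-0.05,1],[0,0,0,0,0,-0.14,1],[0,0,0,0,0,-0.24,1],[0,0,0,0,0,-0.34,1],[0,0,0,0,0,-0.44,1],[0,0,0,0,0,-0.54,1],[0,0,0,0,0,-0.64,1],[0,0,0,0,0,-0.74,1],[0,0,0,0,0,-0.83,1]]]}}

```text
clock: 7.33
tcp_pos: [0.5391, 0.1126, 0.4014]
orientation: [-2.409, -2.017, -0.001]
contact_force: [1.1, 1.7, 0.3]
grip_width: -0.0003
```

Run:
```python
from h import *
units((0,.27,.40),(0,.27,.25))
get('scene','3');get('top','3')
```

```text
t 7.33 case pos [-0.0008  0.0163  0.4014] world [0.539 0.113 0.401] F(case) [0.8  1.85 0.28] grip -0.0 q [-1.3   0.3   1.27  1.67 -0.29  1.39 -0.17]
turn [-0.     -0.0002 -0.0004]
(0, 0.27, 0.4) -> [0.634 0.001 0.004]
(0, 0.27, 0.25) -> [0.634 0.001 0.379]
```

View pics/scene_3.png

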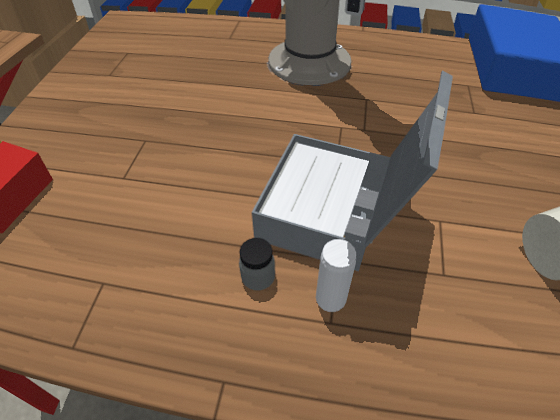

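The flap lies flat in the case (white plate, 262–370 × 140–235) and the cover is still open at (445,75). The case, can and jar are unmoved. Next I'll go over the cover to its outer side.

Call:
{"fn": "apply_moves", "kwargs": {"plan": [[[0,0,0,0.06,0,0,1],[0,0,0,0.13,0,0,1],[0,0,0,0.21,0,0,1],[0,0,0,0.29,0,0,1],[0,0,0,0.37,0,0,1],[0,0,0,0.45,0,0,1],[0,0,0,0.53,0,0,1],[0,0,0,0.6,0,0,1],[0,0,0,0.634,0,0,1],[0,0,0,0.634,0,0,1]]]}}

```text
clock: 8.27
tcp_pos: [0.5829, 0.3674, 0.3964]
orientation: [-2.402, -2.024, 0.004]
contact_force: [-0.6, 1.0, -0.1]
grip_width: 0.0
```

```bash
cat >> h.py <<'E'
def cov_pts(ts,rr=.185,over=.004):
    # outer face ~3 mm outside hinge plane; tip corner on the -y side of the finger
    return [(0,round(float(.10-rr*np.cos(t)+.003*np.sin(t)+.011-over*np.sin(t)),3),round(float(.082+rr*np.sin(t)+(.003-over)*np.cos(t)),3)) for t in ts]
E
python3 - <<'E'
from h import *
units((0,.27,.40),(0,.27,.26))
print(cov_pts([1.86,1.7,1.5,1.2,1,.5,0]))
E
```

```text
t 8.27 case pos [-0.0021  0.2748  0.3964] world [0.583 0.367 0.396] F(case) [-0.72  0.9  -0.15] grip 0.0 q [-1.28  0.6   1.1   1.33 -0.53  1.52 -0.4 ]
turn [-0.0007  0.0006  0.0017]
(0, 0.27, 0.4) -> [-0.012  0.005 -0.009]
(0, 0.27, 0.26) -> [-0.011  0.006  0.341]
[(0, 0.163, 0.26), (0, 0.134, 0.266), (0, 0.097, 0.266), (0, 0.043, 0.254), (0, 0.01, 0.237), (0, -0.052, 0.17), (0, -0.074, 0.081)]
```

Call:
{"fn": "apply_moves", "kwargs": {"plan": [[[0,0,0,0,0,0.07,1],[0,0,0,0,0,0.15,1],[0,0,0,0,0,0.24,1],[0,0,0,0,0,0.32,1],[0,0,0,0,0,0.341,1],[0,0,0,-0.05,0,0.341,1],[0,0,0,-0.1,0,0.341,1],[0,0,0,-0.15,0,0.341,1],[0,0,0,-0.19,0,0.341,1],[0,0,0,-0.19,0,0.341,1]]]}}

```text
clock: 9.1
tcp_pos: [0.5708, 0.2828, 0.2646]
orientation: [2.414, 2.01, 0.0]
contact_force: [-0.1, -1.1, -0.7]
grip_width: 0.0
```

Run:
```python
from h import *
units(*cov_pts(np.linspace(1.85,.9,12)))
get('scene','4')
```

```text
t 9.1 case pos [0.0007 0.1895 0.2646] world [0.571 0.283 0.265] F(case) [ 0.14 -1.11 -0.67] grip 0.0 q [-1.27  0.6   1.08  1.66 -0.55  1.23 -0.25]
turn [ 0.0002  0.     -0.0021]
(0, 0.161, 0.26) -> [-0.071 -0.001  0.011]
(0, 0.145, 0.264) -> [-0.111 -0.001  0.001]
(0, 0.13, 0.266) -> [-0.149 -0.001 -0.003]
(0, 0.114, 0.267) -> [-0.189 -0.    -0.006]
(0, 0.098, 0.267) -> [-0.229 -0.    -0.006]
(0, 0.082, 0.265) -> [-0.269  0.    -0.001]
(0, 0.066, 0.262) -> [-0.309  0.     0.007]
(0, 0.051, 0.257) -> [-0.346  0.001  0.019]
(0, 0.036, 0.251) -> [-0.384  0.001  0.034]
(0, 0.022, 0.244) -> [-0.419  0.001  0.052]
(0, 0.008, 0.236) -> [-0.454  0.001  0.072]
(0, -0.005, 0.226) -> [-0.486  0.001  0.097]
```

View pics/scene_4.png

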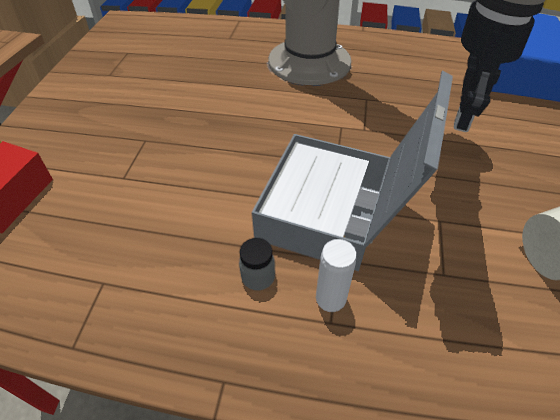

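The fingertips (465,125) are just outside the leaning cover's outer face, at mid-width. I'll push now.

Call:
{"fn": "apply_moves", "kwargs": {"plan": [[[0,0,0,-0.04,0,0.008,1],[0,0,0,-0.071,0,0.008,1],[0,0,0,-0.111,0,0.001,1],[0,0,0,-0.149,0,-0.003,1],[0,0,0,-0.189,0,-0.006,1],[0,0,0,-0.229,0,-0.006,1],[0,0,0,-0.269,0,0,1],[0,0,0,-0.309,0,0.007,1],[0,0,0,-0.346,0,0.019,1],[0,0,0,-0.384,0,0.034,1],[0,0,0,-0.419,0,0.052,1],[0,0,0,-0.419,0,0.052,1]]]}}

```text
clock: 10.15
tcp_pos: [0.5395, 0.1188, 0.241]
orientation: [-2.413, -2.012, 0.005]
contact_force: [-0.7, 0.1, 0.3]
grip_width: 0.0002
```

Run:
```python
from h import *
units(*cov_pts(np.linspace(1.05,-.03,12)))
get('scene','5')
```

```text
t 10.15 case pos [-0.0014  0.0224  0.241 ] world [0.539 0.119 0.241] F(case) [-0.69 -0.    0.3 ] grip 0.0 q [-1.17  0.47  1.14  1.89 -0.47  1.1  -0.03]
turn [-0.0006  0.0007 -0.0016]
(0, 0.018, 0.242) -> [-0.011  0.004 -0.002]
(0, 0.003, 0.232) -> [-0.049  0.004  0.023]
(0, -0.011, 0.221) -> [-0.083  0.004  0.05 ]
(0, -0.024, 0.208) -> [-0.116  0.004  0.083]
(0, -0.036, 0.194) -> [-0.146  0.005  0.118]
(0, -0.046, 0.179) -> [-0.171  0.005  0.155]
(0, -0.055, 0.163) -> [-0.193  0.005  0.195]
(0, -0.062, 0.147) -> [-0.211  0.005  0.235]
(0, -0.068, 0.129) -> [-0.226  0.005  0.28 ]
(0, -0.072, 0.112) -> [-0.235  0.005  0.323]
(0, -0.074, 0.094) -> [-0.24   0.006  0.368]
(0, -0.074, 0.075) -> [-0.24   0.006  0.415]
```

View pics/scene_5.png

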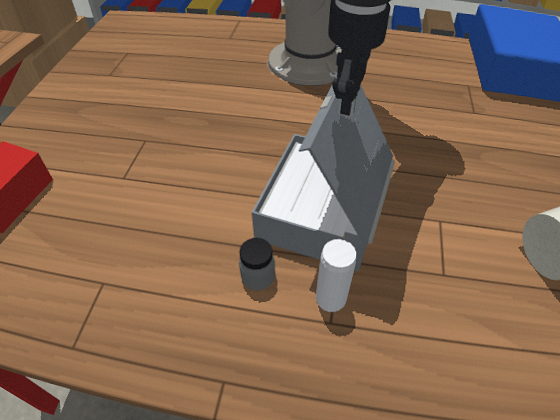

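The cover is now past upright, at about 60°, with the tip at (345,108) near its free edge; the flap is still flat. I'll continue to shut.

Call:
{"fn": "apply_moves", "kwargs": {"plan": [[[0,0,0,-0.049,0,0.023,1],[0,0,0,-0.083,0,0.05,1],[0,0,0,-0.116,0,0.083,1],[0,0,0,-0.146,0,0.118,1],[0,0,0,-0.171,0,0.155,1],[0,0,0,-0.193,0,0.195,1],[0,0,0,-0.211,0,0.235,1],[0,0,0,-0.226,0,0.28,1],[0,0,0,-0.233,0,0.323,1],[0,0,0,-0.235,0,0.36,1],[0,0,0,-0.235,0,0.39,1],[0,0,0,-0.235,0,0.398,1]]]}}

```text
clock: 11.2
tcp_pos: [0.5245, 0.0302, 0.0845]
orientation: [-2.406, -2.015, 0.001]
contact_force: [-18.6, 1.5, 65.0]
grip_width: 0.0002
```

Run:
```python
from h import *
units((0,-.072,.084),(0,-.072,.081))
```

```text
t 11.2 case pos [-0.0007 -0.0674  0.0845] world [0.525 0.03  0.085] F(case) [-18.57  -1.72  64.99] grip 0.0 q [-0.85  0.61  0.9   2.07 -0.68  0.79  0.3 ]
turn [-0.0009 -0.0005 -0.0001]
(0, -0.072, 0.084) -> [-0.012  0.002  0.001]
(0, -0.072, 0.081) -> [-0.012  0.002  0.009]
```

The cover is at its stop, tip height 84.5 mm with 65 N. I'll ease off, then lift clear.

Call:
{"fn": "apply_moves", "kwargs": {"plan": [[[0,0,0,0,0,-0.005,1],[0,0,0,0,0,-0.006,1],[0,0,0,0,0,-0.006,1],[0,0,0,0,0,-0.02,1],[0,0,0,0,0,-0.06,1],[0,0,0,0,0,-0.14,1],[0,0,0,0,0,-0.24,1],[0,0,0,0,0,-0.34,1],[0,0,0,0,0,-0.44,1],[0,0,0,0,0,-0.54,1],[0,0,0,0,0,-0.62,1],[0,0,0,0,0,-0.62,1]]]}}

```text
clock: 12.2
tcp_pos: [0.5277, 0.0301, 0.3372]
orientation: [2.405, 2.016, 0.012]
contact_force: [0.8, -0.0, 0.1]
grip_width: 0.0002
```

Run:
```python
from h import *
state(); get('scene','6');get('top','6')
```

```text
t 12.2 case pos [ 0.0024 -0.0669  0.3372] world [0.528 0.03  0.337] F(case) [0.79 0.12 0.14] grip 0.0 q [-1.2   0.3   1.29  1.82 -0.31  1.24 -0.  ]
```

View pics/scene_6.png

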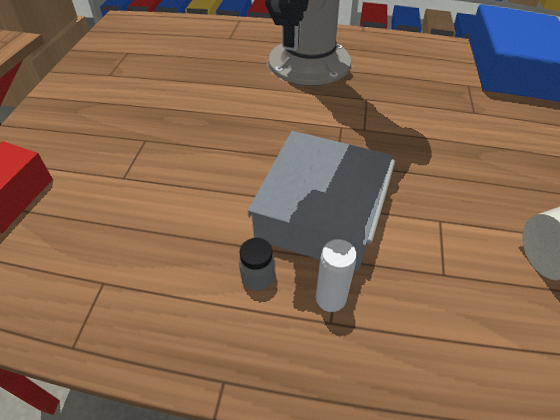

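The cover sits flat over the case (corners about (249,213), (294,131), (394,158)), the gripper is clear, and the can and jar stand where they were. One numeric check before handing in: where the shut cover's corners should project.

Run:
```python
from h import *
s=ld('scene','6'); s0=ld('scene','0')
def case(u,v,z): return (M.T@(onz(s,u,v,z)-O)).round(4)
for n,uv in(('+x-y',(249,213)),('-x-y',(294,131)),('-x+y',(394,158))): print(n,'if z=.085',case(*uv,.085),'if z=.093',case(*uv,.093))
d=cv2.absdiff(s['pixels'],s0['pixels']).max(2)[235:312]
print('diff jar',(d[:,238:278]>40).mean().round(3),'can',(d[:,317:357]>40).mean().round(3))
```

```text
+x-y if z=.085 [ 0.1166 -0.0982  0.085 ] if z=.093 [ 0.1224 -0.0952  0.093 ]
-x-y if z=.085 [-0.1122 -0.0969  0.085 ] if z=.093 [-0.1031 -0.0939  0.093 ]
-x+y if z=.085 [-0.1043  0.1094  0.085 ] if z=.093 [-0.0954  0.1094  0.093 ]
diff jar 0.006 can 0.204
```

```bash
python3 -c "
from bench import r
print(r.hand_in())"
```

```text
the job is handed in; nothing more can be done
None
```

The case is closed and the job was handed in at about 12 s on the robot's clock; the hand-in gives no verdict. With the fingers shut, I pushed the flap down first, then went over the cover and pushed it shut from its outer side.

**Flap:** it stopped with the fingertips at 68 mm, the height for lying flat. The picture showed it flat with the cover still open.

**Cover:** it stopped with the fingertips at 84.5 mm, against 85 mm when fully shut. The push peaked at about 65 N when it hit the stop, more than intended but under the 120 N wrist limit.

**Last checks:**
- **Robot:** the gripper was clear of everything, with no contact force.
- **Cover fit:** assuming the shut height, the cover corners measured about 228 × 206 mm, against 224 × 206 mm nominal.
- **Case position:** those corners sit about 9 mm towards case +y of where I expected. This could be a small slide of the case or measurement error, and is well within the 40 mm limit.
- **Can and jar:** both look upright and in place. The jar's picture area is unchanged; about 20% of the can's changed, which I put down to changed shading.
- **Bearing and bush:** I couldn't see them under the closed cover, so I didn't check them at the end.

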